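# Sort the short optical cell back, hold the long one in the light path

## Task

Two look-alike glass cells stand on the tray: first put the short one upright into the free short pocket of the cell rack and let go of it; then take the long one and hold it in the light path of the small bench, upright, midway between the two barrels and centred on their common axis, with its clear end windows squarely facing the barrels. Grip both cells only by their frosted long sides, never by the clear end windows, tip neither over and leave the other things on the worktop where they are. Finish while still holding the long cell still in the light path, touching nothing but the gripper: do not put it down or let go.

Things in the scene. Friction and masses are not known exactly. Their poses are not given: they have to be found in the camera images.
- short_cell_mid (a point): middle of the short glass cell (half-way up its glass), loose, upright, 22.5 x 14 x 50 mm (its x along its length, y across, z up), 20 to 42 g. Its two long sides (facing +y and -y, 14 mm apart, 19.5 mm long) are frosted, pale grey and flat: grip there. Its two narrow ends (facing +x and -x) are clear windows. A white stopper, 8 mm across, stands 6 mm above the glass.
- long_cell_mid (a point): middle of the long glass cell (half-way up its glass), loose, 42.5 mm long x 14 mm wide x 50 mm high, 35 to 70 g, otherwise like the short cell: own x along its length, frosted long sides facing +y and -y (14 mm apart, 39.5 mm long), clear windows at the two ends facing +x and -x (42.5 mm apart), the same white stopper.
- short_cell: the short cell as a whole; origin at the centre of its underside, axes as above.
- long_cell: the long cell as a whole; origin at the centre of its underside, axes as above.
- short_cell_frosted: the short cell's two frosted side walls; origin and axes as the cell's.
- long_cell_frosted: the long cell's two frosted side walls; origin and axes as the cell's.
- short_cell_windows: the short cell's two clear end windows (each 9 mm wide, set in 2.5 mm from the frosted faces); origin and axes as the cell's.
- long_cell_windows: the long cell's two clear end windows (each 9 mm wide, set in 2.5 mm from the frosted faces); origin and axes as the cell's.
- tray: dark steel fixed tray, 100 x 160 mm (its x, y), lip 10 mm high and 4 mm thick; origin at the centre of its underside. The cells stand on its floor, 4 mm above the worktop, some 80 mm apart, in either order.
- short_pocket (a point): centre of the floor of the free short pocket in the rack; axes are the rack's. The pocket is 12 mm deep, its floor 6 mm above the worktop; it is 20 mm along x and 30.5 mm along y, so the short cell stands in it with its length along the rack's y, its middle then 25 mm above this point. A fixed short cell stands in the pocket 48 mm away towards -y.
- rack: fixed aluminium cell rack, 86 x 136 mm (its x, y), 18 mm high; origin at the centre of its underside. Row of two short pockets at x = -22 mm (free one at y = +24, the other holds a fixed short cell); row of two 50.5 mm long pockets at x = +22 mm (y = +31 free, not to be used; y = -31 holds a fixed long cell). The cells fixed in the rack cannot be taken out.
- light_path (a point): the point midway between the two barrels on their common axis, 85 mm above the worktop; axes are the bench's: y along the light path, z up. Barrel faces stand 56 mm to either side along y; barrels are 29 mm across. Below it is only the base plate, 10 mm thick, 64 x 200 mm; nothing is above it.
- light_bench: fixed light-path bench: aluminium base plate with a silver lamp barrel at +y and a like detector barrel with a grey box behind it at -y, both on posts; origin at the centre of its underside, 85 mm below the point above; y along the light path.
- window_cap: bystander: loose round cap, 61 mm across, 13 mm high; origin at the centre of its underside. Leave it alone.
- kf_clamp: bystander: loose metal ring clamp lying flat, 51 x 73 x 13 mm; origin at its underside. Leave it alone.
- kf_ring: bystander: loose centring ring, 41 mm across, 14 mm high; origin at the centre of its underside. Leave it alone.
Things that resemble listed ones, but are neither listed nor needed, are in the scene too. Leave any turquoise look-alike of the short_cell alone.

How it is judged:
On the way:
1. the short cell stands in the free short pocket of the rack, let go (horizontal distance between short_cell_mid and short_pocket below 0.006 m and z of short_cell_mid in the frame of short_pocket between 0.021 and 0.0285 m and angle between short_cell's own z axis and vertical below 0.12 rad and contact force between the fingers and short_cell below 0.2 N), for 0.2 s.
At the end, for the whole second after the job is handed in: Short cell upright on the floor of the free short pocket, let go. Long cell held by its frosted sides only, still, off the bench: middle within 6 mm across the light path, 18 mm along it, 10 mm in height of its midpoint; upright and along the path within 8 deg (all of step 1 and x of long_cell_mid in the frame of light_path between -0.006 and 0.006 m and y of long_cell_mid in the frame of light_path between -0.018 and 0.018 m and z of long_cell_mid in the frame of light_path between -0.01 and 0.01 m and angle between long_cell's own z axis and vertical below 0.14 rad and angle between the x axis of long_cell and the y axis of light_bench, either way round below 0.14 rad and contact force between the fingers and long_cell_frosted above 1 N and contact force between the fingers and long_cell_windows below 0.5 N and contact force between long_cell and light_bench below 0.2 N and linear speed of long_cell below 0.03 m/s and linear speed of short_cell below 0.02 m/s); the arm keeps its last pose, push and grip.
It fails at once if the fingers press on a clear window (contact force between the fingers and short_cell_windows above 0.5 N or contact force between the fingers and long_cell_windows above 0.5 N).
It fails at once if a cell is tipped over (angle between any of short_cell, long_cell's own z axis and vertical above 0.7 rad).
It fails at once if a bystander is moved by more than 20 mm (distance of any of window_cap, kf_clamp, kf_ring from where it was at the start of the episode above 0.02 m).
It also fails if it takes over 58 s, if anything falls off the work surface, if the arm or the gripper's body presses on something with over 40 N, if the wrist force passes 120 N, or if a joint passes its speed limit or range.

## Robot

A 6-joint arm with a two-finger parallel gripper is mounted at the origin on a cart in front of the work surface, level with it; the furniture and walls round the work are solid. World frame = base frame: x ahead of the robot, y to its left, z up, the work surface at z = 0. Lengths are in m, angles in rad, forces in N, time in s.
With the tool pointing down it reaches from about 0.25 to 0.775 m from the base axis. Payload 8.9 kg.
Tool frame: the origin (TCP) lies at the centre of the arm's flange, where the gripper is bolted on; the fingertips stand 173 mm ahead of it and the grasp point (between the pads) lies 155 mm ahead of it (manip.tcp_to_tips is the distance from the TCP to the fingertips, in m); z points along the fingers, y is the line along which they close (so a half turn about z gives the same grasp; the last joint's range is limited). The gripper opens to 85 mm and grips with 20 to 120 N. Pads are 22 mm wide; open, the fingers measure 114 mm over their backs; the gripper's body (76 mm by 85 mm) begins 54 mm behind the grasp point. The pads swing forward as they close: fully open they stand 13 mm farther back than shut.
Start: joints at [-1.331, 0.291, -0.153, 1.127, 0, 1.431], TCP at [0.194, -0.488, 0.405] pointing down, gripper open.
Joint ranges: [-2.52, 2.52], [-0.91, 1.74], [-1.3, 1.37], [-1.96, 2.02], [-1.52, 1.47], [-3.14, 3.14]. Speed limits (rad/s): [2.22, 2.22, 2.79, 3.14, 3.14, 3.14].

## Interface

Orientations are given as a unit quaternion [w, x, y, z].
In Python, from plant import manip, eyes gives the robot as it stands. The module is installed in compiled form; this text tells all that it offers.
- The arm moves only by the tool move_arm, never from a script. Its argument "steps" is one flat list of numbers, 5 for each row, row after row: the closure in counts, from 0 (fully open) to 255 (shut), then the shift along the world's x, y, z in m, then the turn about the world's z in rad. A call has 1 to 8 rows; each row shifts and turns the commanded pose from where the row before left it; what a row does not reach is not made up. A row lasts 1/10 s, in which the tool goes at most 50 mm and 8.59 degrees, less where a joint would pass 70% of its speed; a pose out of reach is approached as far as the arm can. A call with a gripper value outside its range is refused whole. The fingers move at their own pace and stop on an object; "grip_force" is the grip in N (left out, the last holds). Time passes only in rows, so rows that do not move let the fingers close. It gives the time, the measured TCP pose, the force, the opening and the grip force at its end, in the units of the state.
- manip.get_state(): the state, without advancing time (a new reading comes with each control period).
- eyes.grab_frame(name): name is "scene" or "top" or "wrist"; returns a dict with "image" (400x640x3 uint8, red, green, blue), "intrinsics" (3x3 intrinsics, pixels), "xyz" and "orientation" of the camera in the world; the wrist camera has in their place "T_tool_cam" (4x4, takes a point from camera to tool coordinates, whose origin is the TCP and whose axes are the flange's). Camera axes: x right, y up, looking along -z (the intrinsics and any distortion apply to the point x, -y, -z); pixel columns grow to the right and rows downward; lengths in m; the calibration is good to about 2 mm. A picture is of the moment at which its call begins: read the wrist's pose just before it. There is no depth.
- manip.sign_off(): hands the job in; it is judged then, once.
The state is a dict: "time": time; "qpos": joint angles; "joint_vel": joint speeds; "effort": joint torques, N m; "tool_pos": TCP position; "eef_rot": TCP orientation; "contact_force": force on the tool from outside, world axes, zero at the start; "moment": the same for the moment, N m; "finger_gap": opening from 0.0 (shut) to 1.0 (fully open); "finger_force": force on a finger pad.
Only numpy, scipy, OpenCV 4.12 (cv2) and the standard library are available. Lean on these libraries where they do the work, as an engineer would, in place of code of your own. Each camera call takes 0.05 s, during which the arm holds its last target. There are 200 camera calls.

## Working session

There is one attempt and no reset: what is moved stays moved. The work goes in short steps, Python scripts to look and compute and a tool call to move; the robot and the scene stay as the last step left them, time stands still between calls to the robot, and variables do not carry over. Pictures are saved under pics/ and viewed, at most 10 in all, crops included, and the job is handed in when it is done.

Besides the shell and the picture viewer there is one more tool, called after "Request:" as name(argument=value, ...) on one line, values as JSON. move_arm: Moves the arm, as the interface text tells. Its arguments: {"type":"object","properties":{"steps":{"type":"array","items":{"type":"number"}},"grip_force":{"type":"number"}},"required":["steps"]}

```bash
mkdir -p pics; cat > h.py <<'E'
import numpy as np, cv2
from plant import manip, eyes
from scipy.spatial.transform import Rotation as R
def rot(q): return R.from_quat([q[1],q[2],q[3],q[0]]).as_matrix()
def grab(name,fn=None):
    s=manip.get_state(); f=eyes.grab_frame(name)
    if name=="wrist":
        T=np.eye(4);T[:3,:3]=rot(s["eef_rot"]);T[:3,3]=s["tool_pos"]
        T=T@np.array(f["T_tool_cam"]); f["R"],f["p"]=T[:3,:3],T[:3,3]
    else: f["R"],f["p"]=rot(f["orientation"]),np.array(f["xyz"])
    f["K"]=np.array(f["intrinsics"])
    if fn: cv2.imwrite("pics/"+fn,f["image"][:,:,::-1]); np.savez("pics/"+fn[:-4],image=f["image"],R=f["R"],p=f["p"],K=f["K"])
    return f
def px2w(f,u,v,z):
    d=np.linalg.solve(f["K"],[u,v,1.]); d=f["R"]@np.array([d[0],-d[1],-d[2]])
    return f["p"]+d*(z-f["p"][2])/d[2]
def w2px(f,P):
    c=f["R"].T@(np.array(P)-f["p"]); q=f["K"]@np.array([c[0],-c[1],-c[2]]); return q[:2]/q[2]
E
python3 - <<'E'
from h import *
for n in("scene","top"):
    f=grab(n,n+"0.png"); print(n,f["p"].round(3),f["R"].round(3).tolist(),f["K"].tolist(),[k for k in f])
print(manip.get_state())
E
```

```text
scene [-0.249  0.583  0.587] [[-0.574, 0.4, -0.714], [-0.818, -0.262, 0.511], [0.017, 0.878, 0.478]] [[399.8462263580657, 0.0, 320.888003541904], [0.0, 399.8462263580657, 201.49258991332144], [0.0, 0.0, 1.0]] ['image', 'intrinsics', 'xyz', 'orientation', 'R', 'p', 'K']
top [0.276 0.044 1.158] [[-0.095, 0.971, -0.219], [-0.995, -0.094, 0.016], [-0.005, 0.219, 0.976]] [[383.70058667156803, 0.0, 323.16044777251363], [0.0, 383.70058667156803, 202.38962024572973], [0.0, 0.0, 1.0]] ['image', 'intrinsics', 'xyz', 'orientation', 'R', 'p', 'K']
{'time': 0.1, 'qpos': array([-1.33130463e+00,  2.91241708e-01, -1.54031025e-01,  1.12668088e+00,
       -5.86271762e-06,  1.43151938e+00]), 'joint_vel': array([-0.00108471, -0.00101439,  0.00235226, -0.00035706,  0.00063334,
       -0.0007109 ]), 'effort': array([ 1.21892572e-03, -5.37978423e+01,  3.31918466e+01,  9.33218573e-03,
       -1.54179556e-04, -1.11718592e-05]), 'tool_pos': array([ 0.19410431, -0.4876091 ,  0.40418778]), 'eef_rot': array([-5.77770912e-04,  9.82120160e-01,  1.88254234e-01, -3.19098795e-05]), 'contact_force': array([ 0.05382628, -0.29190163, -1.46318644]), 'moment': array([ 0.00747871, -0.00569364, -0.03908887]), 'finger_force': 0.0, 'finger_gap': 1.0032954972068833}
```

View pics/top0.png

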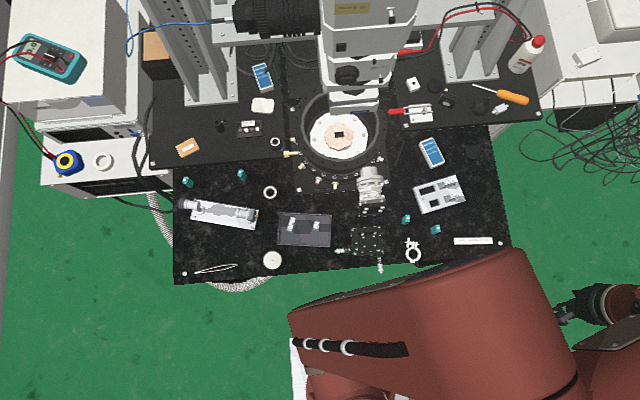

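View pics/scene0.png

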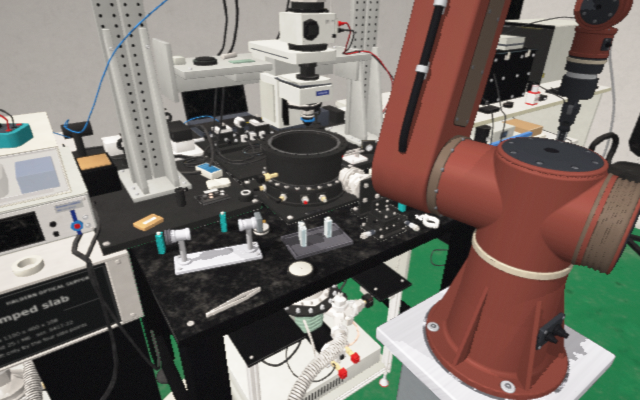

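The top view shows the tray with the cells at (305,229), the rack at (440,194), the bench at (222,213) and the cap at (272,260). The clamp is at (413,250), and a valve and port stand at (370,190). The scene view shows the bench at (218,245) and the tray at (317,238).

```bash
python3 - <<'E'
from h import *
f=grab("top"); im=f["image"][:,:,::-1]
a=cv2.resize(im[185:260,170:350],None,fx=4.4,fy=4.4,interpolation=cv2.INTER_CUBIC)
b=cv2.resize(im[150:260,350:510],None,fx=4.4,fy=4.4,interpolation=cv2.INTER_CUBIC)[:,:704]
b=cv2.resize(im[165:225,400:480],None,fx=4.4,fy=4.4,interpolation=cv2.INTER_CUBIC)
c=np.zeros((a.shape[0]+b.shape[0],a.shape[1],3),np.uint8); c[:a.shape[0]]=a; c[a.shape[0]:,:b.shape[1]]=b
print(c.shape,a.shape); cv2.imwrite("pics/crop1.png",c)
for n,u,v,z in [("tray",305,229,0),("rack",440,194,.018),("bench",224,215,.01),("cap",272,260,.013),("clamp",413,250,.01),("ring",270,192,.01),("valve",370,190,.05),("turq",406,219,.03),("turq",435,230,.03),("turq",241,175,.03),("turq",187,182,.03)]: print(n,px2w(f,u,v,z).round(3))
E
```

```text
(594, 792, 3) (330, 792, 3)
tray [0.458 0.088 0.   ]
rack [ 0.523 -0.332  0.018]
bench [0.523 0.33  0.01 ]
cap [0.373 0.193 0.013]
clamp [ 0.363 -0.227  0.01 ]
ring [0.582 0.186 0.01 ]
valve [ 0.549 -0.117  0.05 ]
turq [ 0.455 -0.215  0.03 ]
turq [ 0.414 -0.296  0.03 ]
turq [0.639 0.268 0.03 ]
turq [0.633 0.434 0.03 ]
```

View pics/crop1.png

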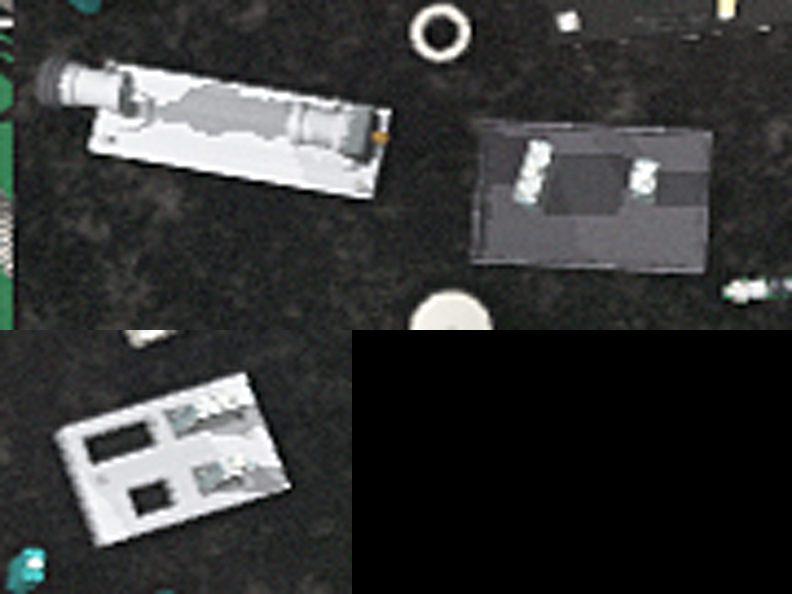

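The crop shows the long cell on the left at about (532,170) and the short cell on the right at (643,178), both roughly along the world x axis. The free short pocket is at (151,497) in the crop, and the bench runs from the lamp on the left to the detector.

```bash
python3 - <<'E'
from h import *
f=dict(np.load("pics/top0.npz"))
A=lambda u,v:(170+u/4.4,185+v/4.4); B=lambda u,v:(400+u/4.4,165+(v-330)/4.4)
def p(n,c,z): print(n,px2w(f,*c,z)[:2].round(4))
for c in[(57,433),(245,375),(290,487),(100,545)]: p("rack",B(*c),.018)
p("pocket",B(151,497),.012)
for c in[(390,108),(372,198),(90,152)]: p("bench",B(0,0) if 0 else A(*c),.01)
for c in[(540,143),(524,203),(533,170)]: p("long",A(*c),.054)
for c in[(649,160),(638,194),(643,178)]: p("short",A(*c),.054)
for c in[(482,121),(712,130),(704,271),(472,263)]: p("tray",A(*c),.01)
s=manip.get_state(); w=eyes.grab_frame("wrist"); T=np.array(w["T_tool_cam"]); print(T.round(3),w["intrinsics"])
E
```

```text
rack [ 0.5489 -0.2529]
rack [ 0.5778 -0.3903]
rack [ 0.4951 -0.4074]
rack [ 0.4673 -0.2706]
pocket [ 0.4985 -0.3126]
bench [0.5302 0.2238]
bench [0.4684 0.2399]
bench [0.5192 0.4324]
long [0.4871 0.119 ]
long [0.448  0.1326]
long [0.4694 0.125 ]
short [0.4687 0.0479]
short [0.4468 0.0572]
short [0.4571 0.053 ]
tray [0.5148 0.1608]
tray [0.4932 0.0027]
tray [0.3967 0.0179]
tray [0.4172 0.1745]
[[ 0.     0.952  0.306  0.079]
 [ 1.    -0.001  0.001 -0.   ]
 [ 0.001  0.306 -0.952  0.03 ]
 [ 0.     0.     0.     1.   ]] [[339.60894583   0.         317.65882393]
 [  0.         339.60894583 203.99373745]
 [  0.           0.           1.        ]]
```

Request:
move_arm(steps=[0,0.038,0.022,-0.006,0.14,0,0.038,0.022,-0.006,0.14,0,0.038,0.022,-0.006,0.14,0,0.038,0.022,-0.006,0.14,0,0.038,0.022,-0.006,0.14,0,0.038,0.022,-0.006,0.14,0,0.038,0.022,-0.006,0.14,0,0.038,0.022,-0.006,0.14], grip_force=30)

```text
time: 1.0
tool_pos: [0.4996, -0.3106, 0.3564]
eef_rot: [-0.0, 0.73, 0.683, -0.0]
contact_force: [-0.2, -0.6, -0.4]
finger_gap: 1.001
finger_force: 0.0
```

Request:
move_arm(steps=[0,0,0,0,0.14,0,0,0,0,0.136,0,0,0,0,0,0,0,0,0,0])

```text
time: 1.4
tool_pos: [0.4981, -0.3118, 0.3566]
eef_rot: [-0.0, 0.633, 0.774, 0.0]
contact_force: [0.1, 0.8, 0.5]
finger_gap: 1.001
finger_force: 0.0
```

```bash
python3 - <<'E'
from h import *
f=grab("wrist","w1.png"); s=manip.get_state(); print(s["time"],s["tool_pos"],s["eef_rot"],s["qpos"])
E
```

```text
1.45 [ 0.49794883 -0.31194873  0.35665725] [-7.72392666e-05  6.33052858e-01  7.74108567e-01 -3.63720345e-06] [-6.84038088e-01  4.38195315e-01 -6.33327457e-02  1.06942275e+00
 -7.05001858e-06  6.86943097e-01]
```

View pics/w1.png

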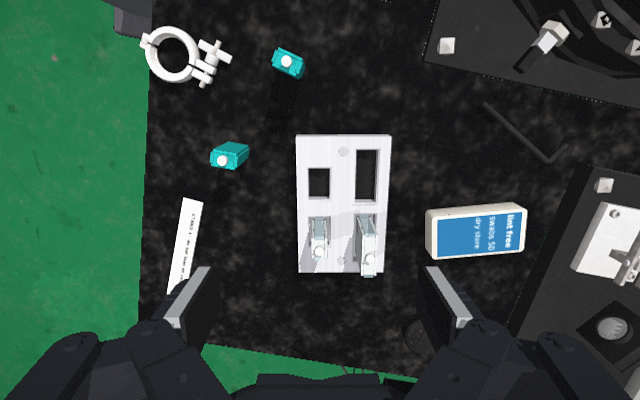

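The rack lies upright in view: the free short pocket is at (318,182), the fixed cells are at (317,240) and (367,245), and the turquoise look-alikes are at (230,155) and (287,62).

```bash
python3 - <<'E'
from h import *
f=dict(np.load("pics/w1.npz")); g=cv2.cvtColor(f["image"],cv2.COLOR_RGB2GRAY)
m=(g>150).astype(np.uint8)*255
cs,h=cv2.findContours(m,cv2.RETR_CCOMP,cv2.CHAIN_APPROX_NONE)
for c,hh in zip(cs,h[0]):
    x,y,w,hh2=cv2.boundingRect(c); a=cv2.contourArea(c)
    if a>200 and x>280 and x+w<410 and y>120 and y+hh2<290:
        r=cv2.minAreaRect(c); q=cv2.boxPoints(r)
        P=np.array([px2w(f,*k,.018)[:2] for k in q]); e=np.diff(np.vstack([P,P[:1]]),axis=0)
        print(hh[3],a,(x,y,w,hh2),P.mean(0).round(4),np.linalg.norm(e,axis=1).round(4),np.degrees(np.arctan2(e[:,1],e[:,0])).round(1))
E
```

```text
-1 11855.5 (296, 135, 96, 142) [ 0.5278 -0.3327] [0.085  0.1424 0.0971 0.1422] [  11.5  -74.8 -168.5  100.4]
52 674.0 (307, 167, 24, 33) [ 0.499  -0.3114] [0.0212 0.0308 0.0218 0.0308] [  11.5  -77.9 -168.5  100.9]
52 1160.0 (354, 148, 25, 55) [ 0.5405 -0.2953] [0.0512 0.0214 0.0513 0.0225] [ 101.     9.1  -77.8 -171. ]
```

Request:
move_arm(steps=[0,-0.03,0.03,0.02,0.13,0,-0.03,0.04,0.01,0.13,0,-0.02,0.045,0,0.13,0,0,0.048,0,0.13,0,0,0.048,0,0.13,0,0,0.048,0,0.13,0,0.01,0.048,0,0.12,0,0.01,0.045,-0.01,0.12])

```text
time: 2.25
tool_pos: [0.4389, 0.0411, 0.3778]
eef_rot: [0.002, 0.172, 0.985, 0.0]
contact_force: [1.4, -0.8, 0.4]
finger_gap: 0.999
finger_force: 0.0
```

Request:
move_arm(steps=[0,0,0.038,-0.02,0,0,0,0,0,0,0,0,0,0,0])

```text
time: 2.55
tool_pos: [0.4385, 0.0778, 0.3564]
eef_rot: [-0.0, 0.173, 0.985, -0.0]
contact_force: [0.1, -1.3, 0.1]
finger_gap: 1.003
finger_force: 0.0
```

```bash
python3 - <<'E'
from h import *
f=grab("wrist","w2.png"); s=manip.get_state(); print(s["time"],s["tool_pos"],s["eef_rot"],s["qpos"])
E
```

```text
2.6 [0.43874745 0.07706245 0.35677899] [ 1.23897142e-04  1.73307181e-01  9.84867798e-01 -1.62877066e-04] [ 9.60463272e-03  1.76918927e-01 -4.36393054e-01  9.57300259e-01
 -3.65554209e-04  3.57977965e-01]
```

View pics/w2.png

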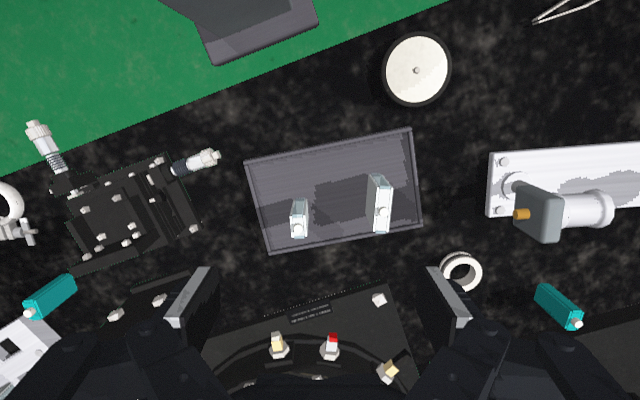

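The short cell stands at (299,218) and the long one at (380,203), both inside the tray (245–420, 128–255). The bench is on the right, with its detector box at (540,214).

```bash
python3 - <<'E'
from h import *
f=dict(np.load("pics/w2.npz")); im=f["image"][165:247,280:402,::-1]
cv2.imwrite("pics/crop2.png",cv2.resize(im,None,fx=6.5,fy=6.5,interpolation=cv2.INTER_CUBIC))
E
```

```text
(no output)
```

View pics/crop2.png

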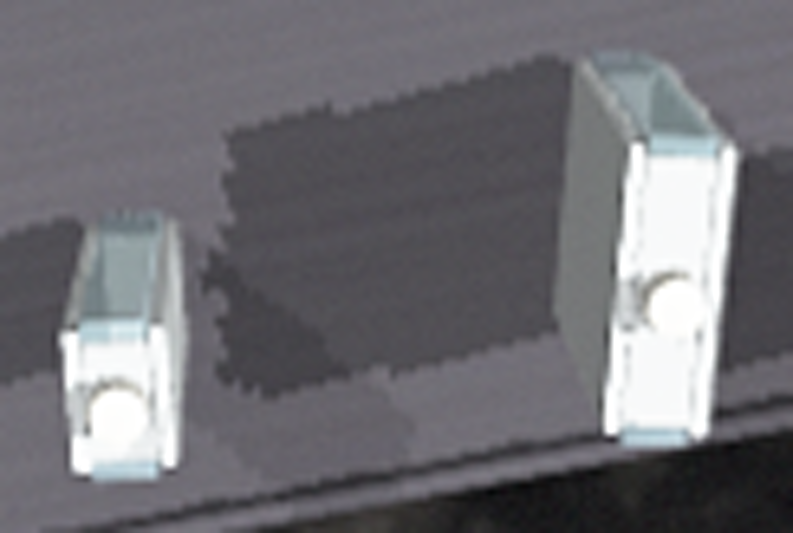

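Top faces in the crop: short-cell corners are (62,330), (168,328), (178,468) and (72,473). Long-cell corners are (630,142), (738,148), (710,440) and (605,435).

```bash
python3 - <<'E'
from h import *
f=dict(np.load("pics/w2.npz"))
for n,q in dict(short=[(62,330),(168,328),(178,468),(72,473)],long=[(630,142),(738,148),(710,440),(605,435)]).items():
    P=np.array([px2w(f,280+x/6.5-.4,165+y/6.5-.4,.054)[:2] for x,y in q])
    L=(P[2]+P[3]-P[0]-P[1])/2; W=(P[1]+P[2]-P[0]-P[3])/2; c=P.mean(0)
    print(n,c.round(4),"L %.4f W %.4f"%(np.linalg.norm(L),np.linalg.norm(W)),np.degrees([np.arctan2(L[1],L[0]),np.arctan2(W[1],W[0])]).round(1))
# bench: base plate bright contour
print(manip.get_state()["tool_pos"])
E
```

```text
short [0.4601 0.0525] L 0.0201 W 0.0140 [-17.1  72.2]
long [0.4707 0.1251] L 0.0402 W 0.0139 [-21.5  67. ]
[0.43874745 0.07706245 0.35677899]
```

Request:
move_arm(steps=[90,0.021,-0.0245,0,0.044,90,0,0,-0.045,0,90,0,0,-0.04,0,90,0,0,-0.03,0,90,0,0,-0.02,0,90,0,0,0,0])

```text
time: 3.2
tool_pos: [0.4589, 0.0514, 0.22]
eef_rot: [-0.002, 0.153, 0.988, -0.0]
contact_force: [-0.6, 0.9, 1.1]
finger_gap: 0.646
finger_force: 0.0
```

```bash
python3 - <<'E'
from h import *
f=grab("wrist","w3.png"); s=manip.get_state(); print(s["time"],s["tool_pos"],s["eef_rot"],s["finger_gap"])
for x,y in[(0,0)]: print(w2px(f,[.4601,.0525,.054]),w2px(f,[s["tool_pos"][0],s["tool_pos"][1],.054]))
E
```

```text
3.25 [0.45963098 0.05161338 0.22139842] [-7.10928839e-04  1.52384165e-01  9.88321069e-01 -1.60201052e-04] 0.6493228677180968
[320.27024544 279.41334121] [318.08710789 279.06013545]
```

View pics/w3.png

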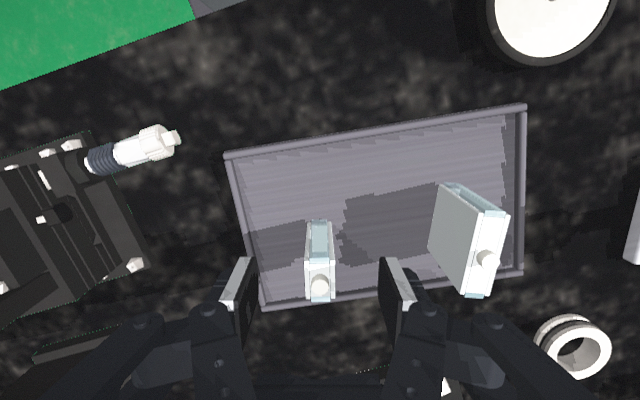

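The short cell sits centred between the fingers, with its top at (319,278), and is aligned with the pads. I'll descend and grip.

Request:
move_arm(steps=[90,0,0.0005,-0.015,0,90,0,0,-0.01,0,90,0,0,0,0,200,0,0,0,0,230,0,0,0,0,230,0,0,0,0,230,0,0,0,0,230,0,0,0,0], grip_force=25)

```text
time: 4.05
tool_pos: [0.46, 0.0534, 0.1971]
eef_rot: [0.001, 0.151, 0.989, -0.0]
contact_force: [-1.3, -0.8, 6.0]
finger_gap: 0.157
finger_force: 30.6
```

Request:
move_arm(steps=[230,0,0,0,0,230,0,0,0,0])

```text
time: 4.25
tool_pos: [0.46, 0.0534, 0.1971]
eef_rot: [0.001, 0.151, 0.989, -0.0]
contact_force: [-0.9, 0.8, 6.2]
finger_gap: 0.162
finger_force: 30.6
```

Request:
move_arm(steps=[230,0,0,0.02,0,230,0,0,0.04,0,230,-0.01,-0.01,0.04,-0.07,230,-0.01,-0.03,0.04,-0.12,230,0,-0.045,0.02,-0.13,230,0,-0.048,0,-0.13,230,0,-0.048,0,-0.13,230,0.01,-0.048,0,-0.13])

```text
time: 5.05
tool_pos: [0.449, -0.1766, 0.3563]
eef_rot: [0.0, 0.487, 0.873, 0.0]
contact_force: [1.3, 0.3, -0.5]
finger_gap: 0.156
finger_force: 29.6
```

Request:
move_arm(steps=[230,0.01,-0.048,0,-0.13,230,0.02,-0.044,0,-0.13,230,0.019,-0.03,-0.02,-0.098,230,0,-0.0138,-0.03,0,230,0,0,-0.03,0,230,0,0,-0.03,0,230,0,0,-0.02,0,230,0,0,0,0])

```text
time: 5.85
tool_pos: [0.4978, -0.3098, 0.223]
eef_rot: [-0.003, 0.633, 0.774, 0.0]
contact_force: [0.7, 0.5, -0.1]
finger_gap: 0.158
finger_force: 29.6
```

```bash
python3 - <<'E'
from h import *
f=grab("wrist","w4.png"); s=manip.get_state(); print(s["time"],s["tool_pos"],s["eef_rot"],s["finger_gap"])
print(w2px(f,[.499,-.3114,.018]))
E
```

```text
5.9 [ 0.49844349 -0.31032305  0.2248162 ] [-1.41075142e-03  6.32952459e-01  7.74189379e-01 -1.42685240e-06] 0.15946509319680208
[319.81727993 246.52090366]
```

View pics/w4.png

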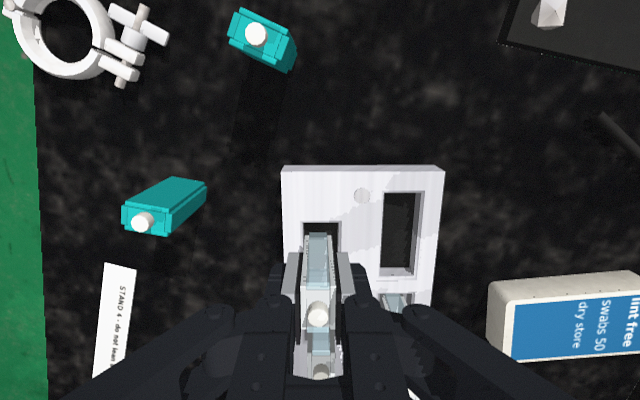

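The cell hangs upright over the pocket. The pocket's far edge spans (302–341, 222), and the cell's lower edge is at (319,234).

```bash
python3 - <<'E'
from h import *
f=dict(np.load("pics/w4.npz")); s=manip.get_state(); t=s["tool_pos"]
g=cv2.cvtColor(f["image"],cv2.COLOR_RGB2GRAY)
print(g[228,296:348].tolist()); print(g[214:245,312].tolist())
a=np.radians(11.4); X=np.array([np.cos(a),np.sin(a)]);Y=np.array([-np.sin(a),np.cos(a)])
for n,u,v,z in [("L",302,226,.018),("R",341,226,.018),("far",321,222,.018),("cell",319.5,234,t[2]-.193),("longpkL",382,235,.018),("longR",421,235,.018)]:
    d=px2w(f,u,v,z)[:2]-[.499,-.3114]; print(n,(d@X).round(4),(d@Y).round(4))
d=t[:2]-[.499,-.3114]; print("tcp",d@X,d@Y)
E
```

```text
[242, 240, 241, 240, 223, 214, 190, 97, 27, 26, 27, 25, 25, 24, 28, 25, 26, 26, 25, 26, 30, 22, 21, 24, 28, 29, 30, 34, 32, 30, 32, 31, 30, 32, 31, 32, 29, 31, 30, 29, 28, 42, 106, 162, 155, 183, 223, 225, 222, 222, 222, 225]
[238, 238, 238, 239, 237, 239, 232, 208, 141, 16, 24, 27, 19, 24, 26, 27, 24, 19, 91, 124, 120, 119, 117, 134, 150, 158, 169, 172, 171, 170, 172]
L -0.0099 0.0123
R 0.0116 0.0124
far 0.0006 0.0147
cell -0.0002 0.0133
longpkL 0.0346 0.0071
longR 0.0562 0.0072
tcp -0.00033266179867545064 0.0011657034628383288
```

Request:
move_arm(steps=[230,0.0013,-0.0013,0,0,230,0,0,-0.005,0,230,0,0,-0.006,0,230,0,0,-0.006,0,230,0,0,-0.005,0,230,0,0,-0.003,0,230,0,0,0,0,230,0,0,0,0])

```text
time: 6.7
tool_pos: [0.5003, -0.3121, 0.2007]
eef_rot: [-0.0, 0.633, 0.774, 0.0]
contact_force: [-0.0, 0.3, 0.7]
finger_gap: 0.156
finger_force: 29.6
```

Request:
move_arm(steps=[230,0,0,-0.001,0,230,0,0,-0.001,0,230,0,0,0,0,230,0,0,0,0])

```text
time: 7.1
tool_pos: [0.5003, -0.3122, 0.1991]
eef_rot: [0.0, 0.633, 0.774, -0.0]
contact_force: [-0.6, 0.4, 4.9]
finger_gap: 0.163
finger_force: 30.2
```

Request:
move_arm(steps=[190,0,0,0,0,160,0,0,0,0,110,0,0,0,0,90,0,0,0,0,90,0,0,0.03,0,90,0,0,0.04,0,90,0,0,0.04,0,90,-0.02,0.02,0.04,0.1])

```text
time: 7.9
tool_pos: [0.4812, -0.2934, 0.3502]
eef_rot: [0.001, 0.594, 0.805, -0.0]
contact_force: [0.4, -0.1, 0.0]
finger_gap: 0.647
finger_force: 0.0
```

```bash
python3 - <<'E'
from h import *
f=grab("wrist","w5.png"); s=manip.get_state(); print(s["time"],s["tool_pos"],s["eef_rot"],s["finger_gap"])
u,v=w2px(f,[.5,-.312,.05]).astype(int);print(u,v)
y0,x0=max(v-60,0),u-80
cv2.imwrite("pics/crop5.png",cv2.resize(f["image"][y0:v+60,x0:u+80,::-1],None,fx=4,fy=4,interpolation=cv2.INTER_CUBIC))
E
```

```text
7.95 [ 0.47914261 -0.29051976  0.35640072] [ 2.75974730e-03  5.89480923e-01  8.07777584e-01 -2.68979080e-05] 0.6417247995827847
331 220
```

View pics/crop5.png

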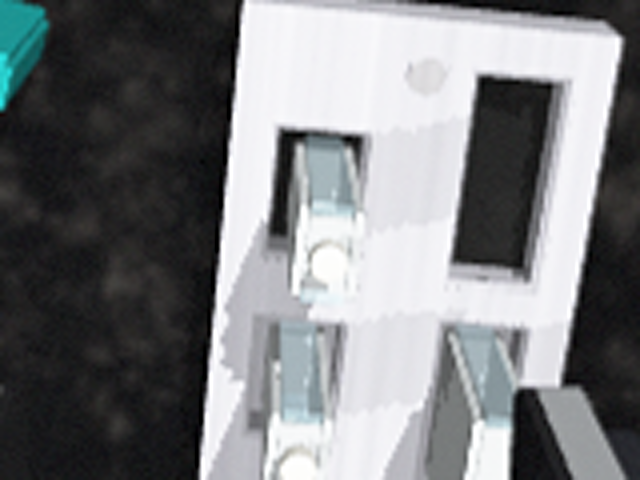

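The short cell stands in the free pocket, upright and released. Next is the long cell.

Request:
move_arm(steps=[90,-0.02,0.045,0,0.12,90,-0.015,0.047,0,0.12,90,0,0.05,0,0.12,90,0,0.05,0,0.12,90,0,0.05,0,0.12,90,0.005,0.049,0,0.12,90,0.01,0.048,0,0.12,90,0.0104,0.047,0,0.047])

```text
time: 8.75
tool_pos: [0.4704, 0.0961, 0.349]
eef_rot: [0.0, 0.188, 0.982, 0.0]
contact_force: [0.7, -0.7, 0.5]
finger_gap: 0.65
finger_force: 0.0
```

Request:
move_arm(steps=[90,0,0.0313,-0.02,0,90,0,0,-0.04,0,90,0,0,-0.04,0,90,0,0,-0.025,0,90,0,0,0,0,90,0,0,0,0])

```text
time: 9.35
tool_pos: [0.4707, 0.1252, 0.2242]
eef_rot: [-0.0, 0.191, 0.982, -0.0]
contact_force: [-0.1, 0.4, 0.6]
finger_gap: 0.644
finger_force: 0.0
```

```bash
python3 - <<'E'
from h import *
f=grab("wrist","w6.png"); s=manip.get_state(); print(s["time"],s["tool_pos"],s["eef_rot"],s["finger_gap"])
print(w2px(f,[.4707,.1251,.054]),w2px(f,[s["tool_pos"][0],s["tool_pos"][1],.054]))
E
```

```text
9.4 [0.47125706 0.1252419  0.22491437] [6.91415086e-04 1.90789766e-01 9.81630650e-01 2.33722210e-04] 0.6436224701153874
[316.51057292 272.48522932] [317.24611115 273.37737175]
```

View pics/w6.png

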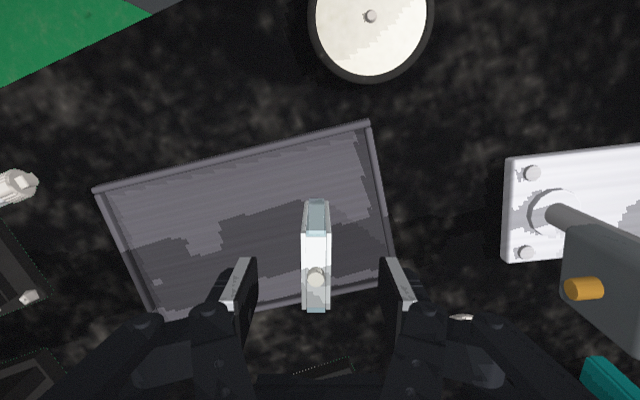

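The long cell is centred between the fingers at (316,272) and aligned. I'll descend and grip.

Request:
move_arm(steps=[90,0,0,-0.02,0,90,0,0,-0.01,0,90,0,0,0,0,200,0,0,0,0,230,0,0,0,0,230,0,0,0,0,230,0,0,0,0,230,0,0,0,0], grip_force=30)

```text
time: 10.2
tool_pos: [0.471, 0.1252, 0.1944]
eef_rot: [0.001, 0.191, 0.982, 0.0]
contact_force: [-0.5, 0.1, 6.1]
finger_gap: 0.162
finger_force: 34.2
```

Request:
move_arm(steps=[230,0,0,0,0,230,0,0,0.02,0,230,0,0,0.04,0,230,0,0,0.05,0,230,0,0,0.05,0,230,0,0,0,0,230,0,0,0,0])

```text
time: 10.9
tool_pos: [0.4709, 0.1253, 0.3548]
eef_rot: [0.001, 0.191, 0.982, 0.0]
contact_force: [-0.0, 0.2, -1.3]
finger_gap: 0.159
finger_force: 33.3
```

Request:
move_arm(steps=[230,0,0.04,0.02,0,230,0,0.04,0.02,0,230,0,0.04,0.02,0,230,0,0.04,0,0,230,0,0.04,0,0,230,0,0,0,0,230,0,0,0,0])

```text
time: 11.6
tool_pos: [0.4701, 0.3257, 0.4116]
eef_rot: [-0.001, 0.19, 0.982, -0.001]
contact_force: [-0.8, 0.4, -0.7]
finger_gap: 0.157
finger_force: 33.2
```

```bash
cat > b.py <<'E'
from h import *
f=grab("wrist","w7.png"); s=manip.get_state(); print(s["time"],s["tool_pos"],s["eef_rot"])
C=[(.5302,.2238),(.4684,.2399),(.5192,.4324)]
for c in C: print(w2px(f,[*c,.01]).round(0))
hsv=cv2.cvtColor(f["image"],cv2.COLOR_RGB2HSV); m=((hsv[...,2]>140)&(hsv[...,1]<60)).astype(np.uint8)
# near edge: for points along predicted near edge, scan perpendicular (from outside robot side inward), first bright
a,b=np.array(C[1]),np.array(C[2]); L=(b-a)/np.linalg.norm(b-a); N=np.array([L[1],-L[0]])
def samp(p):
    u,v=w2px(f,[*p,.01]).round().astype(int); return m[v,u] if 0<=u<640 and 0<=v<400 else -1
def scan(p,d):
    r=[samp(p+d*t) for t in np.arange(-.03,.03,.0005)]
    i=next((i for i in range(len(r)-8) if min(r[i:i+8])==1),None)
    return None if i is None or i==0 else p+d*(-.03+.0005*i)
near=[scan(a+L*t,N) for t in np.linspace(.02,.18,17)]
near=np.array([p for p in near if p is not None],np.float32)
vx,vy,x0,y0=cv2.fitLine(near,cv2.DIST_HUBER,0,.001,.001).ravel()
y=np.array([vx,vy]); y*=np.sign(y@L); p0=np.array([x0,y0]); n=np.array([y[1],-y[0]])
print("near",len(near),"yaw",np.degrees(np.arctan2(y[1],y[0])),"res",np.abs((near-p0)@n).round(4).tolist())
base=p0+y*((a-p0)@y)
e0=[scan(base+n*t,y) for t in (.006,.010,.014,.02)]
e1=[scan(base+n*t+y*.2,-y) for t in (.006,.010,.014,.02)]
g=lambda e:[round(float((q-base)@y),4) for q in e if q is not None]
g0,g1=g(e0),g(e1); print("ends",g0,g1)
c=base+n*.032+y*(np.median(g0)+np.median(g1))/2; print("centre",c)
E
python3 b.py
```

```text
11.65 [0.47021221 0.32493938 0.41198445] [-0.00119137  0.19046769  0.98169207 -0.00114875]
[258. 247.]
[248. 196.]
[423. 175.]
near 17 yaw 74.34561 res [0.00019999999494757503, 0.0, 0.00039999998989515007, 0.00019999999494757503, 0.0, 9.999999747378752e-05, 0.0003000000142492354, 0.00039999998989515007, 0.0006000000284984708, 0.000699999975040555, 0.00039999998989515007, 0.0005000000237487257, 0.0003000000142492354, 0.00019999999494757503, 0.0, 0.00039999998989515007, 0.00019999999494757503]
ends [0.0015, 0.002, 0.0025, 0.0025] [0.2, 0.2, 0.2, 0.201]
centre [0.52557373 0.32889883]
```

```bash
python3 - <<'E'
from h import *
f=dict(np.load("pics/w7.npz")); g=cv2.cvtColor(f["image"],cv2.COLOR_RGB2GRAY)
c=np.array([.5256,.3289]); a=np.radians(74.35); y=np.array([np.cos(a),np.sin(a)]); n=np.array([y[1],-y[0]])
def prof(p,d,lo,hi):
    o=[]
    for t in np.arange(lo,hi,.001):
        u,v=w2px(f,[*(p+d*t),.01]); o.append(int(cv2.getRectSubPix(g,(1,1),(float(u),float(v)))[0,0]))
    return o
for t in(-.07,-.03,.04,.08): print("near",t,prof(c+y*t-n*.032,n,-.006,.008))
for t in(-.095,-.09,-.04,-.02,.09): print("far",t,prof(c+y*t+n*.032,n,-.012,.010))
E
```

```text
near -0.07 [50, 49, 48, 48, 49, 86, 144, 199, 236, 247, 247, 245, 243, 243]
near -0.03 [35, 38, 40, 40, 43, 105, 152, 201, 234, 247, 248, 245, 243, 243]
near 0.04 [33, 33, 37, 28, 71, 126, 170, 222, 247, 249, 248, 247, 246, 246]
near 0.08 [60, 57, 55, 51, 97, 137, 188, 231, 248, 249, 249, 248, 248, 248]
far -0.095 [159, 175, 190, 202, 216, 224, 229, 232, 234, 236, 238, 241, 244, 245, 246, 247, 248, 248, 247, 246, 246, 246]
far -0.09 [153, 173, 186, 198, 211, 222, 227, 231, 233, 234, 236, 240, 242, 245, 246, 248, 248, 248, 247, 246, 246, 246]
far -0.04 [169, 171, 168, 164, 161, 158, 145, 131, 127, 130, 131, 131, 131, 131, 129, 129, 130, 130, 132, 136, 139, 142]
far -0.02 [164, 165, 164, 163, 163, 164, 164, 165, 165, 164, 163, 164, 164, 164, 164, 165, 165, 165, 165, 165, 164, 165]
far 0.09 [183, 197, 208, 216, 223, 227, 231, 234, 237, 239, 242, 243, 245, 246, 248, 249, 249, 249, 249, 248, 248, 248]
```

Request:
move_arm(steps=[230,0.007,0.0005,0,-0.14,230,0.007,0.0005,0,-0.14,230,0.007,0.0005,0,-0.14,230,0.007,0.0005,0,-0.14,230,0.007,0.0005,0,-0.14,230,0.007,0.0005,0,-0.14,230,0.007,0.0005,0,-0.14,230,0.0073,0,0,-0.14])

```text
time: 12.45
tool_pos: [0.5274, 0.3272, 0.4131]
eef_rot: [-0.0, 0.686, 0.728, -0.001]
contact_force: [-0.5, -0.2, -0.5]
finger_gap: 0.161
finger_force: 33.2
```

Request:
move_arm(steps=[230,0,0,0,-0.14,230,0,0,0,-0.14,230,0,0,-0.03,-0.057,230,0,0,-0.03,0,230,0,0,-0.02,0,230,0,0,0,0,230,0,0,0,0])

```text
time: 13.15
tool_pos: [0.5271, 0.3278, 0.3339]
eef_rot: [-0.0, 0.796, 0.605, -0.0]
contact_force: [0.8, 0.5, -0.4]
finger_gap: 0.156
finger_force: 33.2
```

```bash
python3 - <<'E'
from h import *
f=grab("wrist","w8.png"); s=manip.get_state(); print(s["time"],s["tool_pos"],s["eef_rot"],s["qpos"].round(2))
q=s["eef_rot"]; print("psi",np.degrees(2*np.arctan2(q[2],q[1])))
g=cv2.cvtColor(f["image"],cv2.COLOR_RGB2GRAY)
c=np.array([.5265,.3285]); a=np.radians(74.4); y=np.array([np.cos(a),np.sin(a)]); n=np.array([y[1],-y[0]])
for t in(-.09,-.06,-.03,0,.03,.06,.09):
  print(t,[w2px(f,[*(c+y*t+n*k),.01]).round(1).tolist() for k in(-.032,.032)])
for t in(.056,-.056): print("barrel",t,[w2px(f,[*(c+y*t+n*k),.085]).round(1).tolist() for k in(-.0145,.0145)])
for z in (.060,.11): print("cell", [w2px(f,[*(s["tool_pos"][:2]+y*.02+n*k),s["tool_pos"][2]-.1654-.025+ (z-.06)]).round(1).tolist() for k in(-.007,.007)])
for v in range(20,400,24): print(v,g[v,200:440:6].tolist())
E
```

```text
13.2 [0.52737975 0.32811753 0.33472486] [1.20059318e-04 7.96138418e-01 6.05114392e-01 4.21188274e-04] [ 0.44  0.52  0.    1.06 -0.    2.28]
psi 74.4741561949416
-0.09 [[284.0, 276.0], [349.7, 276.2]]
-0.06 [[283.1, 248.0], [350.7, 248.1]]
-0.03 [[282.1, 218.2], [351.7, 218.3]]
0 [[281.1, 186.7], [352.7, 186.8]]
0.03 [[280.0, 153.2], [353.9, 153.3]]
0.06 [[278.8, 117.5], [355.1, 117.6]]
0.09 [[277.6, 79.5], [356.4, 79.6]]
barrel 0.056 [[293.6, 131.5], [339.4, 131.6]]
barrel -0.056 [[296.7, 286.8], [336.3, 286.9]]
cell [[303.8, 217.3], [331.9, 217.4]]
cell [[298.2, 265.1], [337.2, 265.1]]
20 [29, 22, 30, 22, 20, 24, 22, 26, 31, 30, 29, 24, 28, 31, 28, 24, 25, 23, 29, 31, 27, 30, 47, 51, 48, 49, 64, 43, 51, 39, 27, 26, 36, 27, 80, 75, 161, 168, 127, 224]
44 [30, 21, 33, 29, 29, 27, 31, 49, 36, 38, 46, 39, 34, 28, 22, 93, 106, 114, 116, 121, 117, 115, 104, 91, 74, 38, 33, 28, 24, 25, 32, 31, 37, 17, 18, 15, 20, 24, 36, 26]
68 [31, 34, 40, 48, 34, 33, 48, 30, 36, 33, 27, 32, 38, 255, 254, 255, 167, 241, 249, 200, 236, 190, 172, 143, 246, 244, 88, 34, 34, 35, 34, 48, 36, 29, 21, 23, 26, 24
[... 1584 characters left out ...]
5, 45, 41, 36, 32]
308 [34, 46, 49, 46, 49, 47, 43, 34, 37, 46, 46, 48, 49, 47, 50, 45, 37, 247, 243, 229, 230, 197, 244, 54, 37, 48, 47, 48, 47, 47, 48, 37, 249, 26, 47, 47, 45, 46, 46, 38]
332 [46, 48, 47, 41, 43, 44, 48, 47, 38, 35, 35, 34, 37, 39, 35, 30, 37, 215, 252, 253, 211, 203, 252, 61, 39, 34, 37, 34, 36, 33, 37, 38, 45, 46, 46, 43, 41, 42, 48, 47]
356 [254, 38, 41, 59, 55, 59, 60, 46, 47, 47, 57, 43, 47, 46, 47, 31, 117, 125, 187, 188, 186, 188, 125, 117, 48, 46, 46, 46, 46, 57, 49, 47, 45, 46, 54, 55, 54, 59, 49, 35]
380 [27, 44, 47, 45, 41, 43, 45, 46, 44, 46, 49, 46, 47, 45, 29, 31, 45, 43, 45, 44, 46, 44, 44, 42, 46, 24, 43, 46, 47, 47, 46, 45, 46, 46, 47, 48, 44, 47, 46, 46]
```

```bash
python3 - <<'E'
from h import *
f=dict(np.load("pics/w8.npz")); g=cv2.cvtColor(f["image"],cv2.COLOR_RGB2GRAY).astype(float); t=manip.get_state()["tool_pos"]
def cross(r,lo,hi,th,step):
    for u in np.arange(lo,hi,step):
        if g[r,u+step]>th: return u+step*(th-g[r,u])/(g[r,u+step]-g[r,u])
Lp=[];Rp=[]
for v in range(100,245,6):
    Lp.append(px2w(f,cross(v,265,300,140,1),v,.01)[:2]); Rp.append(px2w(f,cross(v,375,330,140,-1),v,.01)[:2])
fits=[]
for P in(Lp,Rp):
    vx,vy,x0,y0=cv2.fitLine(np.array(P,np.float32),cv2.DIST_HUBER,0,.001,.001).ravel(); fits.append((np.array([vx,vy])*np.sign(vy),np.array([x0,y0]))); print(np.degrees(np.arctan2(vy,vx)))
y=fits[0][0]+fits[1][0]; y/=np.linalg.norm(y); n=np.array([y[1],-y[0]])
l,r=[(p-t[:2])@n for _,p in fits]; print("yaw",np.degrees(np.arctan2(y[1],y[0])),"width",r-l,"axis rel tcp",(l+r)/2)
# lamp barrel / cell rows
for v in (285,300,310,320): print(v,g[v,285:350].astype(int).tolist())
print("near-centre along", [((np.array([.5261,.3287])-t[:2])@k).round(4) for k in (n,y)])
E
```

```text
74.73973
74.629814
yaw 74.68478 width 0.06348705657682352 axis rel tcp -0.0011346838693043395
285 [181, 181, 182, 180, 181, 181, 180, 182, 181, 186, 114, 50, 34, 31, 173, 249, 246, 245, 245, 243, 207, 243, 246, 245, 245, 246, 245, 245, 245, 245, 245, 245, 245, 245, 245, 245, 245, 245, 245, 245, 245, 245, 245, 245, 246, 215, 238, 245, 244, 246, 252, 209, 80, 36, 34, 104, 179, 183, 182, 181, 179, 181, 180, 180, 181]
300 [50, 47, 46, 47, 47, 38, 120, 218, 228, 179, 78, 48, 52, 53, 45, 171, 182, 176, 245, 248, 202, 243, 245, 245, 244, 244, 245, 245, 244, 244, 244, 245, 245, 245, 244, 244, 245, 244, 244, 245, 245, 244, 244, 245, 246, 224, 242, 245, 246, 250, 203, 85, 51, 54, 54, 45, 154, 219, 228, 160, 66, 38, 47, 46, 48]
310 [49, 47, 45, 45, 50, 48, 37, 27, 26, 28, 38, 41, 38, 51, 18, 243, 249, 245, 245, 246, 227, 244, 248, 203, 190, 208, 221, 227, 230, 232, 233, 236, 237, 237, 235, 233, 230, 228, 227, 221, 209, 195, 186, 244, 247, 228, 244, 244, 252, 255, 255, 113, 45, 55, 53, 57, 33, 40, 29, 33, 47, 49, 48, 49, 47]
320 [46, 47, 47, 48, 45, 43, 28, 33, 28, 27, 37, 40, 40, 35, 24, 120, 178, 177, 243, 247, 236, 226, 217, 252, 253, 252, 252, 252, 252, 252, 252, 252, 252, 252, 252, 252, 252, 252, 252, 252, 252, 252, 255, 220, 225, 249, 253, 252, 253, 248, 192, 75, 59, 62, 64, 94, 42, 26, 33, 28, 35, 46, 51, 50, 48]
near-centre along [np.float64(-0.0014), np.float64(0.0002)]
```

Request:
move_arm(steps=[230,-0.0011,0.0003,0,0.003,230,0,0,-0.025,0,230,0,0,-0.025,0,230,0,0,-0.02,0,230,0,0,-0.013,0,230,0,0,0,0,230,0,0,0,0,230,0,0,0,0])

```text
time: 14.0
tool_pos: [0.5264, 0.3293, 0.2521]
eef_rot: [0.0, 0.795, 0.607, 0.001]
contact_force: [-0.7, 0.5, -0.5]
finger_gap: 0.164
finger_force: 33.2
```

```bash
python3 - <<'E'
from h import *
f=grab("wrist","w9.png"); s=manip.get_state(); print(s)
g0=cv2.cvtColor(np.load("pics/w8.npz")["image"],cv2.COLOR_RGB2GRAY);g=cv2.cvtColor(f["image"],cv2.COLOR_RGB2GRAY)
print("cell patch diff",cv2.absdiff(g0,g)[285:335,300:336].mean())
E
```

```text
{'time': 14.05, 'qpos': array([ 4.41330315e-01,  5.85048194e-01, -1.09822284e-01,  8.73840065e-01,
        1.66912618e-05,  2.27910734e+00]), 'joint_vel': array([-1.13990554e-03,  8.84154844e-04, -5.29339620e-03, -3.14128018e-03,
       -1.43367825e-03,  6.57849709e-06]), 'effort': array([-5.90040188e-03, -6.91907001e+01,  2.97081435e+01,  8.61948647e-03,
        1.36494791e-04, -5.61775887e-04]), 'tool_pos': array([0.52633711, 0.32927312, 0.25203543]), 'eef_rot': array([2.09828914e-04, 7.94927330e-01, 6.06703760e-01, 1.02159946e-03]), 'contact_force': array([ 0.27383099, -0.40539941, -0.83812207]), 'moment': array([ 4.44812182e-02, -2.67501861e-05,  3.30416440e-02]), 'finger_force': 33.24072539806366, 'finger_gap': 0.15861966015331097}
cell patch diff 10.25611111111111
```

```bash
python3 -c "
from plant import manip
print(manip.sign_off())"
```

```text
the job is handed in; nothing more can be done
None
```

I handed the job in at about 14 s with the short cell standing released in the free short pocket and the long cell held still in the light path, about 1.5 mm above the target height by calculation and within about 1 mm of centre; no verdict was returned.

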